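Load, cover and mark a kiln saggar

TASK

Get this saggar ready for the kiln: lift its cover off and lay it flat on the grey batt, then stand every bud vase from the ware board upright on the saggar's floor. Put the cover gently back so it sits fully home and level on the rim, and only then press the red nozzle of the clamped marker spray all the way down and let it spring back. Leave the tall bottle, the brush and the blue bowl alone.

Things in the scene. Friction and masses are not known exactly. Their poses are not given: they have to be found in the camera images.
- saggar: fixed round open tan fireclay pot (saggar), 198 mm outer diameter, 122 mm tall, wall 11 mm (176 mm inside diameter), floor 12 mm thick. Origin: centre of its underside on the bench; z up
- saggar_rim (a point): centre of the saggar's mouth, at the height of its rim (122 mm above the bench)
- cover: loose round tan cover, 0.5 kg: flange disc 200 mm across, 12 mm thick; under it a plug 162 mm across, 12 mm thick, that drops inside the rim; on top a brown round knob 30 mm across, 40 mm tall. Origin: centre of the plug's underside (flange top at 24 mm, knob top at 64 mm); z up through the knob. Starts on the saggar; seated, its origin is 110 mm above the saggar's
- cover_knob (a point): on the cover's knob, on its axis, 49 mm above the cover's origin and 15 mm below the knob's top: a place to grip it
- batt: fixed grey square kiln batt (slab) 220 x 220 x 12 mm, free for laying the cover on. Origin: centre of its underside on the bench, top 12 mm above it. Lies to the left or right of the saggar
- wareboard: fixed reddish wooden ware board 280 (x) x 170 (y) x 12 mm on which the vases start. Origin: centre of its underside on the bench. Lies on the other side of the saggar from the batt
- vase0: small pale unfired clay bud vase, 90 mm tall: round body 52 mm across up to 36 mm above its foot, shoulder narrowing to 50 mm, then a straight neck 25 mm across from 50 to 90 mm; about 0.12 kg. Origin: centre of its foot; z along its axis (up when it stands). Starts standing on the ware board; absent (None) in some starts
- vase1: small pale unfired clay bud vase, 90 mm tall: round body 52 mm across up to 36 mm above its foot, shoulder narrowing to 50 mm, then a straight neck 25 mm across from 50 to 90 mm; about 0.12 kg. Origin: centre of its foot; z along its axis (up when it stands). Starts standing on the ware board; absent (None) in some starts
- vase2: small pale unfired clay bud vase, 90 mm tall: round body 52 mm across up to 36 mm above its foot, shoulder narrowing to 50 mm, then a straight neck 25 mm across from 50 to 90 mm; about 0.12 kg. Origin: centre of its foot; z along its axis (up when it stands). Starts standing on the ware board; absent (None) in some starts
- vase3: small pale unfired clay bud vase, 90 mm tall: round body 52 mm across up to 36 mm above its foot, shoulder narrowing to 50 mm, then a straight neck 25 mm across from 50 to 90 mm; about 0.12 kg. Origin: centre of its foot; z along its axis (up when it stands). Starts standing on the ware board; absent (None) in some starts
- vase4: small pale unfired clay bud vase, 90 mm tall: round body 52 mm across up to 36 mm above its foot, shoulder narrowing to 50 mm, then a straight neck 25 mm across from 50 to 90 mm; about 0.12 kg. Origin: centre of its foot; z along its axis (up when it stands). Starts standing on the ware board; absent (None) in some starts
- nozzle_top (a point): centre of the top face of the red nozzle cap (34 mm across, 20 mm tall) on the blue spray can clamped to the bench beyond the saggar; the can is 57 mm in diameter, the cap's top is 170 mm above the bench at rest
- nozzle (a joint): downward travel of the spring-loaded nozzle cap: 0 at rest, 0.007 m fully pressed; takes about 2 N to start and 6 N to bottom out
- tall_bottle: bystander: tall pale bisque bottle with a loop handle, 170 mm tall, 82 mm across. Origin: centre of its foot. To be left alone
- brush: bystander: hand brush lying on the bench. To be left alone
- scrap_bowl: bystander: blue bowl 110 mm across, 50 mm tall. Origin: centre of its foot. To be left alone
There are look-alikes about, which are no part of the job. What is shaped like the cover but pink or purple is not meant.

How it is judged:
By the outcome, as a careful person would: the job done as asked, in the order asked, and still so for the second after the job is handed in, with the robot touching nothing.
Of vase0, vase1, vase2, vase3, vase4 only 3 to 4 are there at a start; the rules pass over those that are not, and their reading is None.
At some moment in a run one of cover may be knocked a few centimetres aside while the robot is not near it.
It also fails if it takes over 200 s, if anything falls off the work surface, if the arm or the gripper's body presses on something with over 40 N, if the wrist force passes 120 N, or if a joint passes its speed limit or range.

ROBOT

A 6-joint arm with a two-finger parallel gripper is mounted at the origin on the work surface. World frame = base frame: x ahead of the robot, y to its left, z up, the work surface at z = 0. Lengths are in m, angles in rad, forces in N, time in s.
With the tool pointing down it reaches from about 0.325 to 0.925 m from the base axis. Payload 3.1 kg.
Tool frame: the origin (TCP) lies at the very end of the fingers, on their centre line; the grasp point (between the pads) lies 19 mm behind it (robot.tcp_to_grasp is the distance from the TCP to the grasp point, in m); z points along the fingers, y is the direction in which the jaws open and shut (so a half turn about z gives the same grasp; the last joint's range is limited). The gripper opens to 85 mm and grips with 20 to 120 N. Pads are 22 mm wide; open, the fingers measure 114 mm over their backs; the gripper's body (76 mm by 85 mm) begins 54 mm behind the grasp point. The pads swing forward as they close: fully open they stand 13 mm farther back than shut.
Start: joints at [1.098, 0.217, 1.613, -0, 1.311, -0.112], TCP at [0.221, 0.585, 0.231] pointing down, gripper open.
Joint ranges: [-2.75, 2.75], [-0.78, 2.1], [0.31, 2.55], [-1.13, 4.27], [0.13, 2.63], [-2.58, 2.58]. Speed limits (rad/s): [2.79, 2.79, 3.14, 3.14, 3.14, 3.14].

INTERFACE

Orientations are given as a unit quaternion [x, y, z, w].
In Python, from rig import robot, imaging gives the robot as it stands.
- The arm moves only by the tool arm_command, never from a script. Its argument "rows" is a list that holds one entry, the list of rows, each a list of 5 numbers: the finger opening in mm, from 0 to 85.4, then the shift along the tool's x, y, z in mm, then the turn about the tool's z in degrees. A call has 1 to 20 rows; each row shifts and turns the commanded pose from where the row before left it, along the tool's axes as they then stand; what a row does not reach is not made up. A row lasts 1/8 s, in which the tool goes at most 62.5 mm and 10.7 degrees, less where a joint would pass 70% of its speed; a pose out of reach is approached as far as the arm can. A call with a gripper value outside its range is refused whole. The fingers move at their own pace and stop on an object; the grip force is fixed at half the most. Time passes only in rows, so rows that do not move let the fingers close. It gives the time, the measured TCP pose, the force and the opening at its end, in the units of the state.
- robot.observe(): the state, without advancing time (a new reading comes with each control period).
- imaging.grab_frame(name): name is "side" or "top" or "wrist"; returns (picture, depth): 384x512x3 uint8, red, green, blue; 384x512 float32, m along the optical axis (not along the pixel's ray), 0 where there is no reading.
- imaging.camera_info(name): a dict with "intrinsics" (3x3 intrinsics, pixels), "rvec" (rotation vector, rad) and "tvec" (3), from world to camera coordinates, as OpenCV has them. Camera axes: x right, y down, z forward; pixel columns grow to the right and rows downward; lengths in m; the calibration is good to about 2 mm. A picture is of the moment at which its call begins: read the wrist's pose just before it. camera_info takes no time and is no camera call; for the wrist camera it gives the pose at the moment of the call.
- robot.finish_job(): hands the job in, once; it reports no verdict.
The state is a dict: "clock": time; "joint_pos": joint angles; "joint_velocities": joint speeds; "effort": joint torques, N m; "position": TCP position; "ee_rot": TCP orientation; "wrist_force": force on the tool from outside, world axes, zero at the start; "moment": the same for the moment, N m; "opening": finger opening in m.
Only numpy, scipy, OpenCV 4.12 (cv2) and the standard library are available. Lean on these libraries where they do the work, as an engineer would, in place of code of your own. Each camera call takes 0.05 s, during which the arm holds its last target.

## Working session

There is one attempt and no reset: what is moved stays moved. The work goes in short steps, Python scripts to look and compute and a tool call to move; the robot and the scene stay as the last step left them, time stands still between calls to the robot, and variables do not carry over. Pictures are saved under pics/ and viewed, and the job is handed in when it is done.

Besides the shell and the picture viewer there is one more tool, called after "Emit:" as name(argument=value, ...) on one line, values as JSON. arm_command: Moves the arm, as the interface text tells. Its arguments: {"type":"object","properties":{"rows":{"type":"array","items":{"type":"array","items":{"type":"array","items":{"type":"number"}}}}},"required":["rows"]}

```bash
ls; mkdir -p pics
cat > h.py <<'E'
import numpy as np, cv2
from rig import robot, imaging
def grab(n,save=None):
    info=imaging.camera_info(n); p,d=imaging.grab_frame(n)
    if save: cv2.imwrite(f'pics/{save}.png',p[:,:,::-1])
    return p,d,info
def pts(d,info):
    K=np.array(info['intrinsics']);R,_=cv2.Rodrigues(np.array(info['rvec'],float));t=np.array(info['tvec'],float).ravel()
    v,u=np.mgrid[:d.shape[0],:d.shape[1]]
    c=np.stack([(u-K[0,2])/K[0,0]*d,(v-K[1,2])/K[1,1]*d,d],-1)
    w=(c-t)@R
    w[d==0]=np.nan
    return w
def ray(u,v,z,info):
    K=np.array(info['intrinsics']);R,_=cv2.Rodrigues(np.array(info['rvec'],float));t=np.array(info['tvec'],float).ravel()
    o=-R.T@t; r=R.T@np.array([(u-K[0,2])/K[0,0],(v-K[1,2])/K[1,1],1]); return o+r*(z-o[2])/r[2]
def st():
    s=robot.observe(); print({k:np.round(s[k],4) for k in ('clock','position','ee_rot','wrist_force','opening','joint_pos')}); return s
E
python3 - <<'E'
from h import *
st()
for n in('side','top','wrist'):
    p,d,i=grab(n,n+'0'); print(n,i['tvec'],(d>0).mean())
E
```

```text
pics
{'clock': np.float64(0.0), 'position': array([0.2202, 0.584 , 0.23  ]), 'ee_rot': array([ 1.794e-01,  9.838e-01, -1.200e-03, -3.000e-04]), 'wrist_force': array([ 0.0082, -0.9766, -0.3302]), 'opening': np.float64(0.0854), 'joint_pos': array([ 1.0978,  0.2178,  1.6149, -0.    ,  1.3113, -0.1122])}
side [-0.46395865  0.16395967  1.46465654] 0.9962209065755209
top [-0.10226078  0.48318877  1.39744274] 0.9960428873697916
wrist [-0.62369765 -0.04144732  0.38074196] 0.9959564208984375
```

View pics/top0.png

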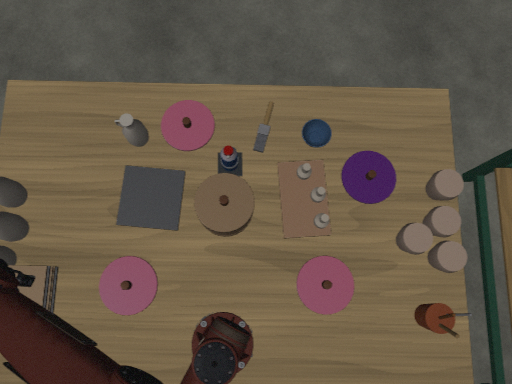

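View pics/side0.png

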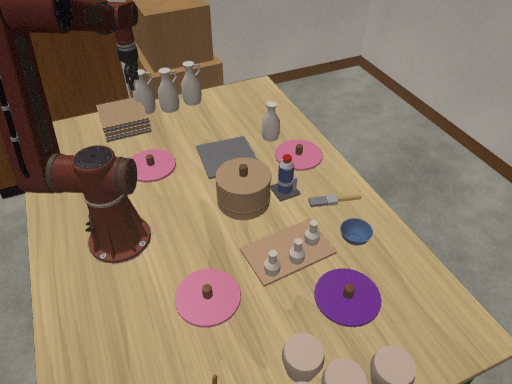

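View pics/wrist0.png

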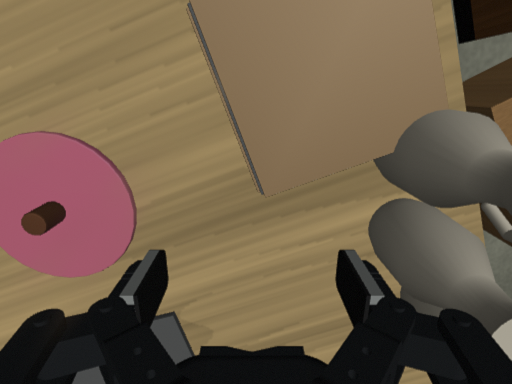

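The top view shows the tan cover on the saggar (224,203), the grey batt (152,198), the ware board with three vases (304,172), (318,194) and (322,220), and the red nozzle (229,151). The pink discs at (188,125), (128,285), (325,285) and the purple one at (368,177) are look-alikes. The only tan cover is the one on the saggar.

```bash
cat > m.py <<'E'
from h import *
def circ(w,c,r,z0,z1):
    m=(np.hypot(w[...,0]-c[0],w[...,1]-c[1])<r)&(w[...,2]>z0)&(w[...,2]<z1)
    q=w[m]; 
    if len(q)<3: return None,len(q)
    (x,y),R=cv2.minEnclosingCircle(q[:,:2].astype(np.float32))
    return np.round([x,y,R,*np.median(q,0)],4),len(q)
E
python3 - <<'E'
from m import *
p,d,i=grab('top'); w=pts(d,i)
p2,d2,i2=grab('side'); w2=pts(d2,i2)
for n,(u,v) in dict(knob=(224,201),cov=(236,215),batt=(152,198),v0=(306,167),v1=(321,188),v2=(325,215),noz=(229,151),board=(290,220)).items(): print(n,np.round(w[v,u],4))
c=w[201,224]
print('knob',circ(w,c,.03,.160,.19)); print('knob side',circ(w2,c,.03,.160,.19)); print('flange',circ(w,c,.15,.128,.14),circ(w2,c,.15,.128,.14))
for u,v in((306,167),(321,188),(325,215)):
    a=w[v,u]; print('vase',circ(w,a,.03,.095,.11),circ(w2,a,.03,.095,.11), circ(w,a,.035,.02,.11))
a=w[151,229]; print('noz',circ(w,a,.04,.163,.18),circ(w2,a,.04,.163,.18))
hsv=cv2.cvtColor(p,cv2.COLOR_RGB2HSV)
# batt: box points
m=(np.abs(w[...,2]-.012)<.006)&(hsv[...,1]<60)&(np.hypot(w[...,0]-w[198,152,0],w[...,1]-w[198,152,1])<.17)
m=cv2.morphologyEx(m.astype(np.uint8),cv2.MORPH_OPEN,np.ones((3,3)))>0
print('batt',cv2.minAreaRect(w[m][:,:2].astype(np.float32)))
cv2.imwrite('pics/crop0.png',cv2.resize(p[100:250,110:350,::-1],None,fx=3.3,fy=3.3,interpolation=cv2.INTER_CUBIC))
E
```

```text
knob [ 0.4585 -0.003   0.1786]
cov [ 0.4209 -0.0412  0.1367]
batt [0.4981 0.2652 0.0126]
v0 [ 0.5991 -0.2779  0.0998]
v1 [ 0.5244 -0.3275  0.1048]
v2 [ 0.4314 -0.3393  0.1052]
noz [ 0.6302 -0.0139  0.1641]
board [ 0.4268 -0.2313  0.0125]
knob (array([ 0.4656, -0.0011,  0.0154,  0.4642, -0.0025,  0.1728]), 73)
knob side (array([ 0.4639, -0.0045,  0.0165,  0.4623, -0.0076,  0.1732]), 60)
flange (array([ 0.4878, -0.0007,  0.121 ,  0.463 , -0.0019,  0.134 ]), 2641) (array([ 0.4863, -0.0093,  0.1218,  0.4579, -0.0146,  0.1346]), 1571)
vase (array([ 0.6006, -0.2789,  0.014 ,  0.5993, -0.28  ,  0.1016]), 51) (array([ 0.598 , -0.2818,  0.0144,  0.5981, -0.2818,  0.1022]), 52) (array([ 0.5991, -0.2796,  0.0264,  0.5921, -0.2748,  0.058 ]), 191)
vase (array([ 0.5171, -0.329 ,  0.014 ,  0.5175, -0.3276,  0.1019]), 52) (array([ 0.5163, -0.3295,  0.0147,  0.5148, -0.3298,  0.1026]), 56) (array([ 0.5152, -0.3236,  0.0296,  0.5097, -0.3226,  0.0565]), 196)
vase (array([ 0.4233, -0.3388,  0.0138,  0.423 , -0.338 ,  0.1021]), 52) (array([ 0.4225, -0.3394,  0.0144,  0.4207, -0.3396,  0.1022]), 58) (array([ 0.4237, -0.3389,  0.0265,  0.4181, -0.3325,  0.0563]), 194)
noz (array([ 0.6292, -0.0108,  0.0207,  0.631 , -0.0111,  0.1695]), 81) (array([ 0.6276, -0.0079,  0.0232,  0.6281, -0.0152,  0.1695]), 59)
batt ((0.5018905401229858, 0.26999545097351074), (0.2201763540506363, 0.22028988599777222), 86.00590515136719)
```

View pics/crop0.png

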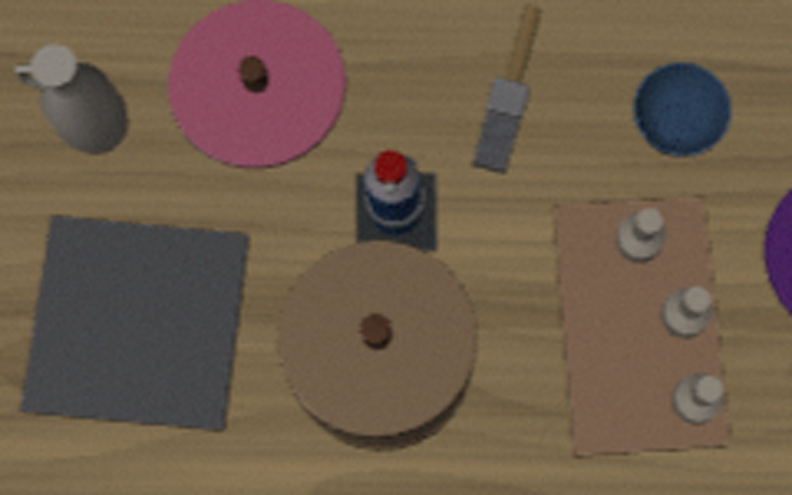

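Emit:
arm_command(rows=[[[60,0,0,-10,-5],[60,0,0,-10,-5],[60,0,0,0,-5],[60,0,0,0,-5.7],[60,0,0,0,0],[60,0,0,0,0]]])

```text
clock: 1.0
position: [0.2206, 0.5847, 0.2511]
ee_rot: [0.0, 1.0, -0.0, -0.0]
wrist_force: [-0.4, 0.1, 1.0]
opening: 0.06
```

```bash
cat >> h.py <<'E'
def to(x,y,z,s=None):
    from scipy.spatial.transform import Rotation as Ro
    s=s or robot.observe(); R=Ro.from_quat(s['ee_rot']).as_matrix()
    print('pos',np.round(np.array(s['position'])*1000,1),'xaxis',np.round(R[:,0],3),'z',np.round(R[:,2],3),'tool mm',np.round(R.T@(np.array([x,y,z])-s['position'])*1000,1),'F',np.round(s['wrist_force'],1),'t',round(float(s['clock']),2))
E
python3 -c "
from h import *
to(.464,-.003,.24)"
```

```text
pos [220.6 584.7 251.1] xaxis [-1.     0.001  0.   ] z [-0. -0. -1.] tool mm [-244.  -587.5   11.3] F [-0.4  0.1  1. ] t 1.0
```

Emit:
arm_command(rows=[[[60,-14,-34,0,0],[60,-14,-34,0,0],[60,-14,-34,0,0],[60,-14,-34,0,0],[60,-14,-34,0,0],[60,-14,-34,0,0],[60,-14,-34,0,0],[60,-14,-34,0,0],[60,-14,-34,0,0],[60,-14,-34,0,0],[60,-14,-34,0,0],[60,-14,-34,0,0],[60,-14,-34,0,0],[60,-14,-34,0,0],[60,-14,-34,0,0],[60,-14,-34,0,0],[60,-10,-22,5,0],[60,-10,-21,5,0],[60,0,0,0,0],[60,0,0,0,0]]])

```text
clock: 3.5
position: [0.4647, -0.0017, 0.2414]
ee_rot: [0.0, 1.0, 0.0, -0.0]
wrist_force: [-0.7, 1.1, -0.4]
opening: 0.0601
```

```bash
python3 -c "
from h import *
p,d,i=grab('wrist','w1')
to(.464,-.003,.24)
w=pts(d,i)
from m import circ
print(circ(w,(.464,-.003),.04,.160,.19),circ(w,(.464,-.003),.04,.17,.19))"
```

```text
pos [464.7  -1.5 241.5] xaxis [-1.    -0.001 -0.   ] z [ 0.  0. -1.] tool mm [ 0.7 -1.5  1.5] F [-0.1  0.1  0.6] t 3.55
(array([ 4.638e-01, -2.000e-04,  1.490e-02,  4.614e-01, -5.000e-04,
        1.734e-01]), 1222) (array([ 4.639e-01, -2.000e-04,  1.490e-02,  4.628e-01,  2.000e-04,
        1.735e-01]), 1084)
```

View pics/w1.png

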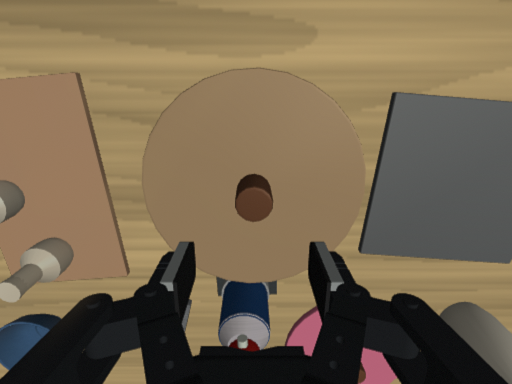

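The wrist view shows the tan cover centred with its knob at (254,205), giving (0.464, -0.0005). I'll descend and grip it.

Emit:
arm_command(rows=[[[60,1,1,12,0],[60,0,0,18,0],[60,0,0,18,0],[60,0,0,18,0],[60,0,0,16,0],[60,0,0,10,0],[60,0,0,6,0],[60,0,0,0,0],[20,0,0,0,0],[20,0,0,0,0],[20,0,0,0,0],[20,0,0,0,0],[20,0,0,0,0],[20,0,0,0,0]]])

```text
clock: 5.3
position: [0.4647, -0.0008, 0.1444]
ee_rot: [-0.0, 1.0, 0.0, 0.001]
wrist_force: [-0.9, 2.3, 5.8]
opening: 0.0285
```

Emit:
arm_command(rows=[[[20,0,0,-3,0],[20,0,0,-5,0],[20,0,0,-8,0],[20,0,0,-12,0],[20,0,0,-12,0],[20,0,0,-10,0],[20,0,0,-5,0],[20,0,0,0,0],[20,0,0,0,0]]])

```text
clock: 6.42
position: [0.4635, -0.0011, 0.1978]
ee_rot: [-0.0, 1.0, 0.0, -0.001]
wrist_force: [-0.2, 0.2, -4.3]
opening: 0.0289
```

```bash
python3 -c "
from h import *
p,d,i=grab('side','s1')
to(.502,.270,.10)
p,d,i=grab('top','t1')
w=pts(d,i)
"
```

```text
pos [463.4  -1.  197.7] xaxis [-1.    -0.001  0.001] z [-0.001  0.    -1.   ] tool mm [-38.8 271.   97.7] F [-0.1  0.7 -4.5] t 6.47
```

View pics/s1.png

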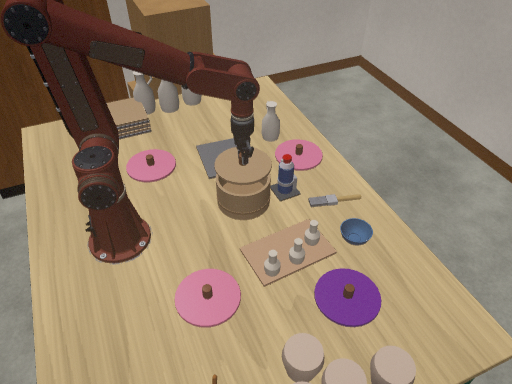

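The side view shows the cover level in the gripper above the saggar at (243,165), and the wrist force of 4.5 N fits its weight. Carrying it to the batt.

Emit:
arm_command(rows=[[[20,-1,8,0,0],[20,-3,20,0,0],[20,-4,26,0,0],[20,-4,28,0,0],[20,-4,28,0,0],[20,-4,28,0,0],[20,-4,28,0,0],[20,-4,28,0,0],[20,-4,28,0,0],[20,-4,25,0,0],[20,-3,16,0,0],[20,0,8,0,0],[20,0,0,15,0],[20,0,0,25,0],[20,0,0,25,0],[20,0,0,25,0],[20,0,0,20,0],[20,0,0,15,0],[20,0,0,0,0],[20,0,0,0,0]]])

```text
clock: 9.02
position: [0.5036, 0.2702, 0.0741]
ee_rot: [-0.0, 1.0, 0.0, 0.001]
wrist_force: [0.5, -0.3, -5.5]
opening: 0.0284
```

```bash
python3 -c "
from h import *
to(.502,.270,.0465)
p,d,i=grab('top','t2')
"
```

```text
pos [503.6 270.2  74.1] xaxis [-1.    -0.001 -0.002] z [ 0.002  0.001 -1.   ] tool mm [ 1.7 -0.2 27.6] F [ 0.5 -0.3 -5.5] t 9.03
```

View pics/t2.png

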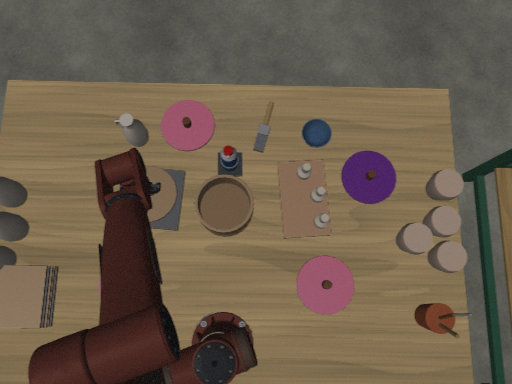

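The saggar is open and empty at (225,204), and the cover is over the batt. Lowering it gently.

Emit:
arm_command(rows=[[[20,1,0,8,0],[20,0,0,8,0],[20,0,0,5,0],[20,0,0,2,0],[20,0,0,1.5,0],[20,0,0,1,0],[20,0,0,1,0],[20,0,0,0,0]]])

```text
clock: 10.07
position: [0.5018, 0.2699, 0.0469]
ee_rot: [-0.0, 1.0, 0.0, 0.0]
wrist_force: [0.6, -1.4, -5.1]
opening: 0.0288
```

Emit:
arm_command(rows=[[[20,0,0,0.7,0],[20,0,0,0.7,0],[20,0,0,0,0]]])

```text
clock: 10.45
position: [0.5019, 0.2699, 0.0464]
ee_rot: [-0.0, 1.0, -0.0, -0.0]
wrist_force: [-4.2, -2.4, 5.2]
opening: 0.0285
```

Contact. Releasing and retreating toward the saggar.

Emit:
arm_command(rows=[[[36,0,0,0,0],[45,0,0,0,0],[60,0,0,0,0],[60,0,0,0,0],[60,0,0,-15,0],[60,0,0,-30,0],[60,0,0,-40,0],[60,0,0,-40,0],[60,0,0,-40,0],[60,0,-20,-20,0],[60,0,-40,0,0],[60,0,-50,0,0],[60,0,-50,0,0],[60,0,-50,0,0],[60,0,-40,0,0],[60,0,-20,0,0],[60,0,0,0,0],[60,0,0,0,0]]])

```text
clock: 12.7
position: [0.502, 0.0006, 0.231]
ee_rot: [-0.0, 1.0, 0.0, 0.0]
wrist_force: [-0.1, 0.9, 0.2]
opening: 0.06
```

```bash
python3 -c "
from m import *
p,d,i=grab('wrist','w3');w=pts(d,i)
p,d,i=grab('top','t3');w2=pts(d,i)
p,d,i=grab('side','s3');w3=pts(d,i)
for a in (w,w2,w3):
  print('rim',circ(a,(.464,-.001),.11,.117,.127),'cover knob',circ(a,(.502,.27),.05,.065,.09))
  m=(np.hypot(a[...,0]-.502,a[...,1]-.27)<.12)&(a[...,2]>.025)&(a[...,2]<.05)
  print(np.linalg.lstsq(np.c_[a[m][:,:2]-[.502,.27],np.ones(m.sum())],a[m][:,2],rcond=None)[0] if m.sum()>50 else None)
  for v in ((.599,-.28),(.517,-.329),(.423,-.339)): print(circ(a,v,.03,.09,.11))
to(.599,-.280,.2)
"
```

```text
rim (array([0.463 , 0.0014, 0.099 , 0.4359, 0.0011, 0.1215]), 9761) cover knob (array([0.5021, 0.2685, 0.0153, 0.5013, 0.2615, 0.075 ]), 555)
[0.000236   0.00912409 0.03594901]
(array([ 0.5977, -0.2703,  0.0099,  0.5969, -0.2664,  0.0964]), 144)
(None, 0)
(None, 0)
rim (array([ 0.4641, -0.    ,  0.0988,  0.4461, -0.0682,  0.122 ]), 266) cover knob (array([0.5018, 0.2663, 0.0154, 0.502 , 0.2663, 0.0764]), 59)
[ 0.00069784 -0.0028074   0.03584779]
(array([ 0.601 , -0.2796,  0.0145,  0.6   , -0.2781,  0.1019]), 55)
(array([ 0.5172, -0.3287,  0.0136,  0.517 , -0.3277,  0.1029]), 53)
(array([ 0.4229, -0.3387,  0.0136,  0.4222, -0.3394,  0.101 ]), 53)
rim (array([ 0.4655, -0.0005,  0.1036,  0.4595, -0.015 ,  0.122 ]), 413) cover knob (array([0.5006, 0.2659, 0.0172, 0.5003, 0.2646, 0.075 ]), 37)
[-0.00038475 -0.0028877   0.03658799]
(array([ 0.5997, -0.2804,  0.0152,  0.5962, -0.2823,  0.1022]), 56)
(array([ 0.5147, -0.3289,  0.0153,  0.5137, -0.3308,  0.1013]), 67)
(array([ 0.4218, -0.339 ,  0.0151,  0.4208, -0.3416,  0.1022]), 63)
pos [501.9   0.9 230.5] xaxis [-1.    -0.002 -0.   ] z [ 0.  0. -1.] tool mm [ -96.6 -281.1   30.5] F [-0.5  0.5 -0.5] t 12.85
```

View pics/t3.png

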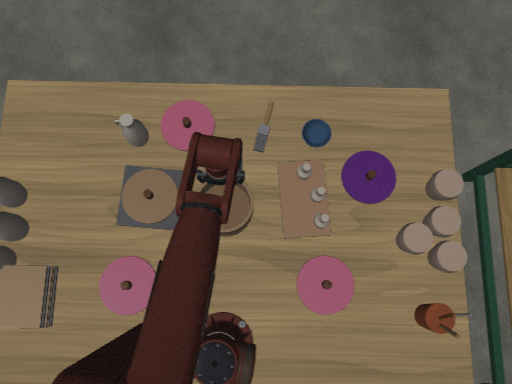

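View pics/w3.png

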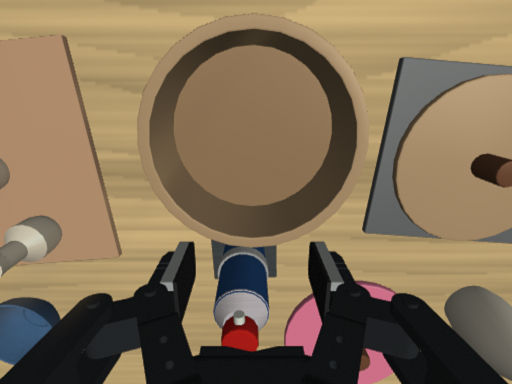

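Saggar centre is (0.4636, 0.000) and the cover lies flat on the batt. Three vases stand at (0.599,-0.279), (0.517,-0.329) and (0.4225,-0.339). The wrist view shows the first at (30,245).

Emit:
arm_command(rows=[[[60,-5,-12,0,0],[60,-10,-30,0,0],[60,-13,-38,0,0],[60,-13,-38,0,0],[60,-13,-38,0,0],[60,-13,-38,0,0],[60,-13,-38,0,0],[60,-10,-30,0,0],[60,-6,-18,0,0],[60,-1,0,0,0],[60,0,0,15,0],[60,0,0,25,0],[60,0,0,25,0],[60,0,0,25,0],[60,0,0,20,0],[60,0,0,0,0],[60,0,0,0,0]]])

```text
clock: 14.98
position: [0.5996, -0.28, 0.1211]
ee_rot: [-0.0, 1.0, -0.0, 0.001]
wrist_force: [0.4, 0.6, 0.2]
opening: 0.0598
```

```bash
python3 -c "
from m import *
p,d,i=grab('wrist','w4');w=pts(d,i)
print(circ(w,(.599,-.28),.03,.092,.11))
to(.599,-.279,.07)
"
```

```text
(array([ 0.5984, -0.2786,  0.014 ,  0.5969, -0.2786,  0.1016]), 1572)
pos [ 600.  -280.4  121.8] xaxis [-1.    -0.001 -0.002] z [ 0.002 -0.001 -1.   ] tool mm [ 1.1  1.4 51.8] F [-0.1  0.   0.1] t 15.03
```

View pics/w4.png

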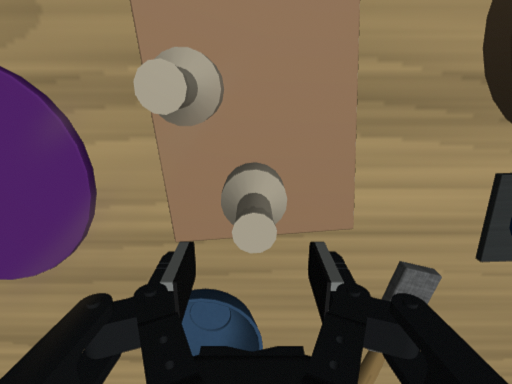

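The neck at (254,235) is centred between the jaws. Descend, grip, lift.

Emit:
arm_command(rows=[[[60,1,1,15,0],[60,0,0.5,20,0],[60,0,0,12,0],[60,0,0,4,0],[60,0,0,0,0],[15,0,0,0,0],[15,0,0,0,0],[15,0,0,0,0],[15,0,0,0,0],[15,0,0,0,0],[15,0,0,0,0]]])

```text
clock: 16.4
position: [0.5988, -0.2788, 0.0704]
ee_rot: [-0.0, 1.0, -0.0, 0.001]
wrist_force: [-0.3, 1.0, 4.9]
opening: 0.0236
```

Emit:
arm_command(rows=[[[15,0,0,-3,0],[15,0,0,-10,0],[15,0,0,-20,0],[15,0,0,-30,0],[15,0,0,-30,0],[15,0,0,-30,0],[15,0,0,-20,0],[15,0,0,-7,0],[15,3,8,0,0],[15,8,25,0,0],[15,14,40,0,0],[15,15,43,0,0],[15,15,43,0,0],[15,15,43,0,0],[15,13,38,0,0],[15,8,25,0,0],[15,4,11,0,0],[15,0,4,0,0],[15,0,0,0,0],[15,0,0,0,0]]])

```text
clock: 18.9
position: [0.5032, 0.0006, 0.2193]
ee_rot: [0.0, 1.0, -0.0, -0.0]
wrist_force: [-0.6, -0.3, -1.1]
opening: 0.0234
```

```bash
python3 -c "
from m import *
p,d,i=grab('side','s5')
p,d,i=grab('wrist','w5')
to(.5036,.0003,.07)
"
```

```text
pos [503.2   0.7 219.4] xaxis [-1.     0.001  0.   ] z [-0. -0. -1.] tool mm [ -0.4  -0.4 149.4] F [ 0.8  0.2 -0. ] t 19.0
```

View pics/s5.png

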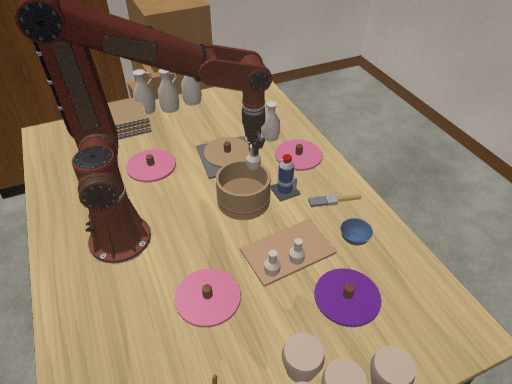

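View pics/w5.png

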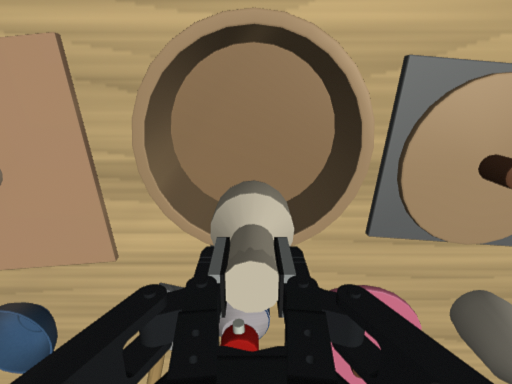

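The vase is held upright over the saggar (wrist view (252,220), side view (254,160)). Lowering it.

Emit:
arm_command(rows=[[[15,0,0,10,0],[15,0,0,22,0],[15,0,0,25,0],[15,0,0,25,0],[15,0,0,22,0],[15,0,0,18,0],[15,0,0,12,0],[15,0,0,6,0],[15,0,0,3,0],[15,0,0,2,0],[15,0,0,1.5,0],[15,0,0,1,0],[15,0,0,1,0],[15,0,0,0,0]]])

```text
clock: 20.75
position: [0.5029, 0.0014, 0.0709]
ee_rot: [-0.0, 1.0, 0.0, -0.0]
wrist_force: [-0.6, 0.0, -1.6]
opening: 0.0235
```

Emit:
arm_command(rows=[[[15,0,0,0.7,0],[15,0,0,0,0]]])

```text
clock: 21.0
position: [0.5031, 0.0014, 0.0704]
ee_rot: [-0.0, 1.0, -0.0, 0.0]
wrist_force: [-0.5, 0.8, 0.6]
opening: 0.0232
```

Emit:
arm_command(rows=[[[15,0,0,0.5,0],[28,0,0,0,0],[40,0,0,0,0],[40,0,0,0,0],[40,0,0,-10,0],[40,0,0,-30,0],[40,0,0,-40,0],[40,0,0,-40,0],[60,0,-5,-30,0],[60,-1,-25,0,0],[60,-2,-45,0,0],[60,-2,-50,0,0],[60,-2,-50,0,0],[60,-2,-50,0,0],[60,-2,-50,0,0],[60,-1,-35,0,0],[60,-1,-20,20,0],[60,0,0,40,0],[60,0,0,38,0],[60,0,0,0,0]]])

```text
clock: 23.5
position: [0.5134, -0.3266, 0.1182]
ee_rot: [-0.0, 1.0, 0.003, -0.003]
wrist_force: [-0.2, 0.4, -0.6]
opening: 0.0597
```

Emit:
arm_command(rows=[[[60,0,0,0,0]]])

```text
clock: 23.62
position: [0.517, -0.3292, 0.1235]
ee_rot: [-0.0, 1.0, -0.001, 0.001]
wrist_force: [-0.1, -0.6, 1.1]
opening: 0.0602
```

```bash
python3 -c "
from m import *
p,d,i=grab('wrist','w6');w=pts(d,i)
c=circ(w,(.516,-.329),.03,.092,.11);print(c)
to(c[0][0],c[0][1],.07)
p,d,i=grab('top','t6');w=pts(d,i)
print(circ(w,(.5036,0),.035,.092,.11),circ(w,(.502,.268),.05,.065,.09))
"
```

```text
(array([ 0.5151, -0.3272,  0.0141,  0.5136, -0.3272,  0.1016]), 1542)
pos [ 517.5 -329.6  124.3] xaxis [-1.    -0.001 -0.003] z [ 0.003 -0.003 -1.   ] tool mm [ 2.6  2.5 54.3] F [ 0.9  0.3 -0.3] t 23.68
(array([ 0.5044, -0.    ,  0.0135,  0.5039, -0.001 ,  0.1028]), 51) (array([0.4627, 0.293 , 0.0152, 0.4667, 0.2873, 0.0751]), 33)
```

View pics/t6.png

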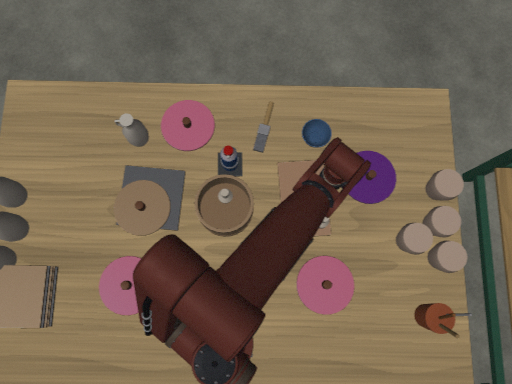

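View pics/w6.png

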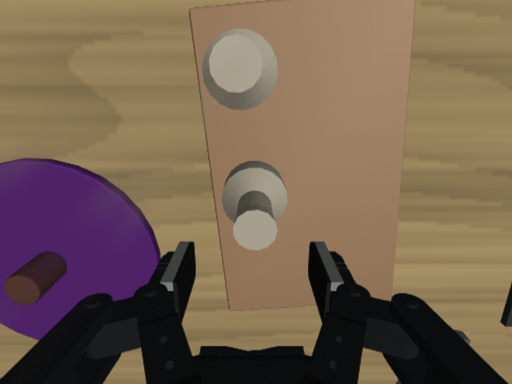

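The first vase stands in the saggar at (224,195). The cover has been knocked, and now lies at about (0.463,0.29) (top view (141,207)), still on the batt. I'll re-measure it before regripping. Next vase, whose neck is at (255,228) in the wrist view.

Emit:
arm_command(rows=[[[60,1,1,15,0],[60,1,1,22,0],[60,0,0,12,0],[60,0,0,4,0],[60,0,0,0,0],[15,0,0,0,0],[15,0,0,0,0],[15,0,0,0,0],[15,0,0,0,0],[15,0,0,0,0],[15,0,0,0,0]]])

```text
clock: 25.1
position: [0.5148, -0.3272, 0.0697]
ee_rot: [-0.0, 1.0, -0.001, 0.001]
wrist_force: [-0.0, -1.4, 6.4]
opening: 0.0232
```

Emit:
arm_command(rows=[[[15,0,0,-3,0],[15,0,0,-10,0],[15,0,0,-20,0],[15,0,0,-30,0],[15,0,0,-30,0],[15,0,0,-30,0],[15,0,0,-20,0],[15,0,0,-7,0],[15,2,8,0,0],[15,6,25,0,0],[15,10,40,0,0],[15,11,45,0,0],[15,11,45,0,0],[15,11,45,0,0],[15,10,40,0,0],[15,6,25,0,0],[15,3,13,0,0],[15,1,7,0,0],[15,0,0,0,0],[15,0,0,0,0]]])

```text
clock: 27.6
position: [0.4432, -0.0343, 0.2187]
ee_rot: [0.0, 1.0, -0.0, -0.0]
wrist_force: [0.5, 0.7, -0.5]
opening: 0.0238
```

```bash
python3 -c "
from m import *
p,d,i=grab('wrist','w7')
to(.4436,-.0343,.07)
"
```

```text
pos [443.2 -34.3 218.7] xaxis [-1.  0.  0.] z [-0. -0. -1.] tool mm [-4.000e-01  1.000e-01  1.487e+02] F [-1.1  0.  -1.3] t 27.65
```

View pics/w7.png

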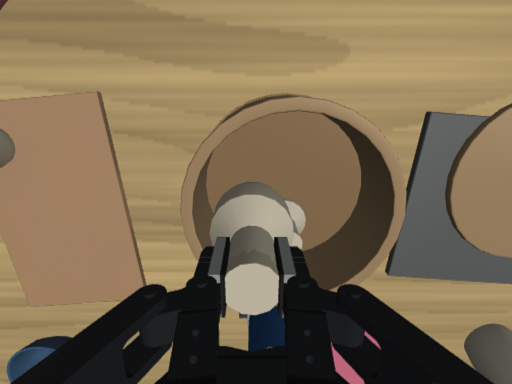

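The second vase is held over its slot. I'll turn the jaws tangentially so the fingers clear the wall, then lower.

Emit:
arm_command(rows=[[[15,0,0,0,-5],[15,0,0,0,-10],[15,0,0,0,-10],[15,0,0,0,-10],[15,0,0,0,-10],[15,0,0,0,-10],[15,0,0,0,-5],[15,0,0,0,0],[15,0,0,0,0]]])

```text
clock: 28.78
position: [0.4493, 0.0228, 0.2157]
ee_rot: [-0.468, 0.883, -0.029, -0.019]
wrist_force: [0.3, -0.4, -1.9]
opening: 0.0237
```

```bash
python3 -c "
from m import *
st()
to(.4436,-.0343,.07)
"
```

```text
{'clock': np.float64(28.775), 'position': array([0.4493, 0.0228, 0.2157]), 'ee_rot': array([-0.4676,  0.8832, -0.0292, -0.0187]), 'wrist_force': array([ 0.2886, -0.3609, -1.9149]), 'opening': np.float64(0.0237), 'joint_pos': array([-0.0582, -0.1468,  2.0198, -0.0726,  1.271 , -2.5814])}
pos [449.3  22.8 215.7] xaxis [-0.562 -0.825  0.06 ] z [-0.006 -0.069 -0.998] tool mm [ 41.5 -22.4 149.3] F [ 0.3 -0.4 -1.9] t 28.77
```

Joint 6 reached its stop, so I'm turning back at once.

Emit:
arm_command(rows=[[[15,0,0,0,10],[15,0,0,0,10],[15,0,0,0,10],[15,0,0,0,10],[15,0,0,0,10],[15,0,0,0,10],[15,0,0,0,0],[15,0,0,0,0],[15,0,0,0,0]]])

```text
clock: 29.9
position: [0.4491, 0.0232, 0.2157]
ee_rot: [0.036, 0.999, -0.034, -0.002]
wrist_force: [-1.1, 0.2, -1.8]
opening: 0.0236
```

```bash
python3 -c "
from m import *
st()
to(.4436,-.0343,.07)
"
```

```text
{'clock': np.float64(29.9), 'position': array([0.4491, 0.0232, 0.2157]), 'ee_rot': array([ 0.0357,  0.9988, -0.0345, -0.0015]), 'wrist_force': array([-1.1403,  0.2471, -1.7647]), 'opening': np.float64(0.0236), 'joint_pos': array([-0.0575, -0.1471,  2.02  , -0.0723,  1.271 , -1.5355])}
pos [449.1  23.2 215.7] xaxis [-0.997  0.071  0.001] z [-0.006 -0.069 -0.998] tool mm [  1.3 -47.6 149.3] F [-1.1  0.2 -1.8] t 29.9
```

The pose was left tilted about 4°, through joint 4. I can undo this with the mirror case at the other stop, so I'm raising and turning slowly the other way, well short at first.

Emit:
arm_command(rows=[[[15,0,0,-20,5],[15,0,0,-20,10],[15,0,0,0,10],[15,0,0,0,10],[15,0,0,0,10],[15,0,0,0,10],[15,0,0,0,10],[15,0,0,0,10],[15,0,0,0,10],[15,0,0,0,10],[15,0,0,0,10],[15,0,0,0,10],[15,0,0,0,10],[15,0,0,0,10],[15,0,0,0,10],[15,0,0,0,10],[15,0,0,0,10],[15,0,0,0,10],[15,0,0,0,10],[15,0,0,0,10]]])

```text
clock: 32.4
position: [0.4493, 0.0262, 0.2555]
ee_rot: [0.985, -0.168, 0.003, 0.034]
wrist_force: [-0.7, 0.2, -0.6]
opening: 0.0235
```

Emit:
arm_command(rows=[[[15,0,0,0,10],[15,0,0,0,10],[15,0,0,0,10],[15,0,0,0,5],[15,0,0,0,0],[15,0,0,0,0]]])

```text
clock: 33.15
position: [0.4493, 0.0263, 0.2555]
ee_rot: [0.89, -0.454, 0.013, 0.032]
wrist_force: [0.1, -0.1, -0.9]
opening: 0.0233
```

```bash
python3 -c "
from m import *
st()
to(.4436,-.0343,.07)
"
```

```text
{'clock': np.float64(33.15), 'position': array([0.4493, 0.0263, 0.2555]), 'ee_rot': array([ 0.8903, -0.454 ,  0.0131,  0.0319]), 'wrist_force': array([ 0.1039, -0.1204, -0.9349]), 'opening': np.float64(0.0233), 'joint_pos': array([-0.0507, -0.1829,  1.9745, -0.0707,  1.3526,  2.4786])}
pos [449.3  26.3 255.5] xaxis [ 0.587 -0.808  0.052] z [-0.006 -0.069 -0.998] tool mm [ 35.8  31.8 189.3] F [ 0.1 -0.1 -0.9] t 33.15
```

Emit:
arm_command(rows=[[[15,0,0,0,5],[15,0,0,0,1.5],[15,0,0,0,1],[15,0,0,0,0],[15,0,0,0,0]]])

```text
clock: 33.78
position: [0.4488, 0.0195, 0.2559]
ee_rot: [0.861, -0.508, 0.013, 0.028]
wrist_force: [-0.9, 0.5, -1.3]
opening: 0.0236
```

```bash
python3 -c "
from m import *
st()
to(.4436,-.0343,.07)
"
```

```text
{'clock': np.float64(33.775), 'position': array([0.4488, 0.0195, 0.2559]), 'ee_rot': array([ 0.8606, -0.5084,  0.0135,  0.0277]), 'wrist_force': array([-0.8667,  0.5092, -1.2994]), 'opening': np.float64(0.0236), 'joint_pos': array([-0.0709, -0.187 ,  1.9769, -0.0632,  1.3528,  2.5808])}
pos [448.8  19.5 255.9] xaxis [ 0.483 -0.874  0.051] z [-0.005 -0.061 -0.998] tool mm [ 34.9  24.2 188.9] F [-0.9  0.5 -1.3] t 33.77
```

Emit:
arm_command(rows=[[[15,0,0,0,1.5],[15,0,0,0,1.5],[15,0,0,0,1.5],[15,0,0,0,0],[15,0,0,0,0]]])

```text
clock: 34.4
position: [0.4468, 0.0022, 0.2567]
ee_rot: [0.846, -0.533, 0.01, 0.019]
wrist_force: [-0.2, -0.7, -0.4]
opening: 0.0232
```

```bash
python3 -c "
from m import *
st()
to(.4436,-.0343,.07)
"
```

```text
{'clock': np.float64(34.4), 'position': array([0.4468, 0.0022, 0.2567]), 'ee_rot': array([ 0.8459, -0.5329,  0.0101,  0.0187]), 'wrist_force': array([-0.1671, -0.743 , -0.3747]), 'opening': np.float64(0.0232), 'joint_pos': array([-0.1231, -0.1977,  1.9837, -0.0436,  1.3534,  2.5813])}
pos [446.8   2.2 256.7] xaxis [ 0.432 -0.901  0.037] z [-0.003 -0.043 -0.999] tool mm [ 24.6  14.8 188.1] F [-0.2 -0.7 -0.4] t 34.4
```

Emit:
arm_command(rows=[[[15,0,0,0,2],[15,0,0,0,2],[15,0,0,0,2],[15,0,0,0,2],[15,0,0,0,1],[15,0,0,0,0],[15,0,0,0,0]]])

```text
clock: 35.28
position: [0.4403, -0.0318, 0.2574]
ee_rot: [0.815, -0.58, 0.003, 0.001]
wrist_force: [-0.1, -0.5, -1.9]
opening: 0.0237
```

```bash
python3 -c "
from m import *
st()
to(.4436,-.0343,.07)
"
```

```text
{'clock': np.float64(35.275), 'position': array([ 0.4403, -0.0318,  0.2574]), 'ee_rot': array([ 0.8145, -0.5801,  0.0034,  0.001 ]), 'wrist_force': array([-0.0749, -0.5053, -1.9354]), 'opening': np.float64(0.0237), 'joint_pos': array([-0.2282, -0.218 ,  1.9987, -0.0045,  1.3553,  2.5813])}
pos [440.3 -31.8 257.4] xaxis [ 0.327 -0.945  0.007] z [ 0.004 -0.006 -1.   ] tool mm [  2.2  -1.9 187.4] F [-0.1 -0.5 -1.9] t 35.27
```

Tilt is now about 0.4°. One more nudge, then turn back to mid-range with the jaws tangential for slot 2.

Emit:
arm_command(rows=[[[15,0,0,0,1],[15,0,0,0,-5],[15,0,0,0,-10],[15,0,0,0,-10],[15,0,0,0,-10],[15,0,0,0,-10],[15,0,0,0,-10],[15,0,0,0,-10],[15,0,0,0,-10],[15,0,0,0,-10],[15,0,0,0,-10],[15,0,0,0,-10],[15,0,0,0,-10],[15,0,0,0,-10],[15,0,0,0,-6],[15,0,0,0,0],[15,0,0,0,0]]])

```text
clock: 37.4
position: [0.4393, -0.0356, 0.2574]
ee_rot: [0.869, 0.494, 0.002, 0.002]
wrist_force: [0.5, 0.3, -1.1]
opening: 0.0236
```

```bash
python3 -c "
from m import *
st()
to(.4436,-.0343,.07)
p,d,i=grab('side','s8')
p,d,i=grab('wrist','w8')
"
```

```text
{'clock': np.float64(37.4), 'position': array([ 0.4393, -0.0356,  0.2574]), 'ee_rot': array([0.8692, 0.4944, 0.0019, 0.002 ]), 'wrist_force': array([ 0.4576,  0.3484, -1.1411]), 'opening': np.float64(0.0236), 'joint_pos': array([-2.4010e-01, -2.2010e-01,  2.0004e+00, -4.0000e-04,  1.3557e+00,
        2.9640e-01])}
pos [439.3 -35.6 257.4] xaxis [0.511 0.86  0.001] z [ 0.005 -0.002 -1.   ] tool mm [  3.1   2.  187.4] F [ 0.5  0.3 -1.1] t 37.4
```

View pics/s8.png

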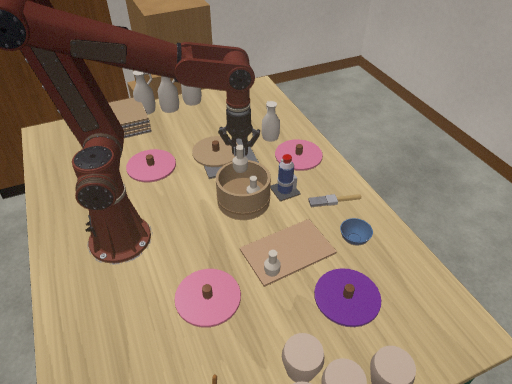

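View pics/w8.png

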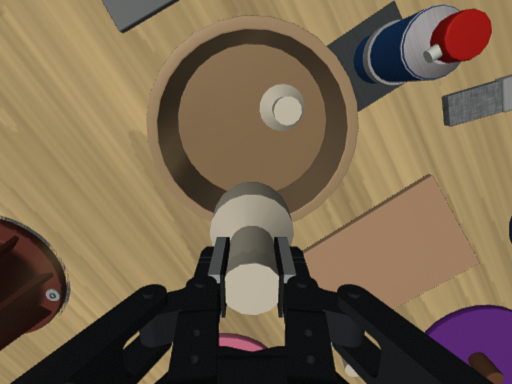

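Vase held upright, tilt 0.3°, jaws tangential. Lowering.

Emit:
arm_command(rows=[[[15,1,1,10,0],[15,1,1,22,0],[15,1,0,28,0],[15,0,0,30,0],[15,0,0,30,0],[15,0,0,25,0],[15,0,0,18,0],[15,0,0,11,0],[15,0,0,6,0],[15,0,0,3,0],[15,0,0,2,0],[15,0,0,1,0],[15,0,0,0,0],[15,0,0,0,0]]])

```text
clock: 39.25
position: [0.4438, -0.0344, 0.0716]
ee_rot: [0.869, 0.495, 0.002, 0.002]
wrist_force: [-0.1, 0.5, -0.5]
opening: 0.0237
```

Emit:
arm_command(rows=[[[15,0,0,1,0],[15,0,0,0.7,0],[15,0,0,0,0]]])

```text
clock: 39.62
position: [0.4436, -0.0344, 0.0697]
ee_rot: [0.869, 0.495, 0.002, 0.002]
wrist_force: [0.2, -0.2, -0.2]
opening: 0.0237
```

Emit:
arm_command(rows=[[[15,0,0,0.5,0],[28,0,0,0,0],[40,0,0,0,0],[40,0,0,0,0],[40,0,0,-10,0],[40,0,0,-30,0],[40,0,0,-40,0],[40,0,0,-40,0],[60,-5,2,-30,0],[60,-22,11,0,0],[60,-40,20,0,0],[60,-45,23,0,0],[60,-45,23,0,0],[60,-45,23,0,0],[60,-40,20,0,0],[60,-22,11,0,0],[60,-9,5,20,0],[60,0,0,40,0],[60,0,0,35,0],[60,0,0,0,0]]])

```text
clock: 42.12
position: [0.4208, -0.3366, 0.1214]
ee_rot: [0.869, 0.495, 0.001, -0.002]
wrist_force: [0.1, 0.1, -0.2]
opening: 0.0603
```

Emit:
arm_command(rows=[[[60,0,0,0,0],[60,0,0,0,0]]])

```text
clock: 42.38
position: [0.4242, -0.3406, 0.127]
ee_rot: [0.869, 0.495, 0.002, 0.004]
wrist_force: [0.1, -0.8, 0.3]
opening: 0.0602
```

```bash
python3 -c "
from m import *
p,d,i=grab('wrist','w9');w=pts(d,i)
c=circ(w,(.4225,-.339),.03,.092,.11);print(c)
to(c[0][0],c[0][1],.07)
st()
p,d,i=grab('top','t9');w=pts(d,i)
print(circ(w,(.5036,0),.03,.092,.11),circ(w,(.4436,-.034),.03,.092,.11),circ(w,(.463,.29),.05,.065,.09))
"
```

```text
(array([ 0.4213, -0.3376,  0.014 ,  0.4222, -0.3364,  0.1017]), 1489)
pos [ 424.1 -340.5  126.8] xaxis [0.51 0.86 0.  ] z [ 0.008 -0.005 -1.   ] tool mm [ 1.1 -4.4 56.8] F [ 0.3 -1.2  0.3] t 42.42
{'clock': np.float64(42.425), 'position': array([ 0.4241, -0.3405,  0.1268]), 'ee_rot': array([0.8688, 0.4952, 0.0024, 0.004 ]), 'wrist_force': array([ 0.3478, -1.2382,  0.2827]), 'opening': np.float64(0.0601), 'joint_pos': array([-0.8071,  0.1553,  1.8958,  0.003 ,  1.0817, -0.2739])}
(array([ 5.052e-01,  5.000e-04,  1.400e-02,  5.047e-01, -1.200e-03,
        1.021e-01]), 51) (array([ 0.4459, -0.0358,  0.0136,  0.4453, -0.0364,  0.102 ]), 54) (array([0.4609, 0.2932, 0.0151, 0.4601, 0.293 , 0.0749]), 62)
```

View pics/t9.png

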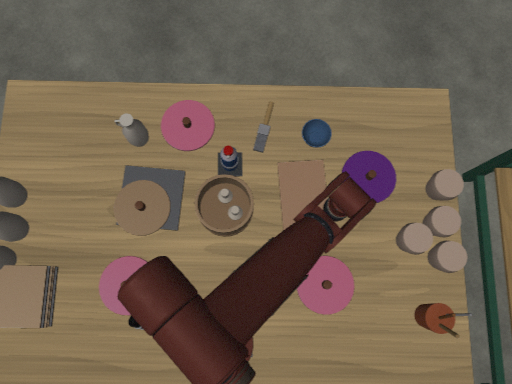

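View pics/w9.png

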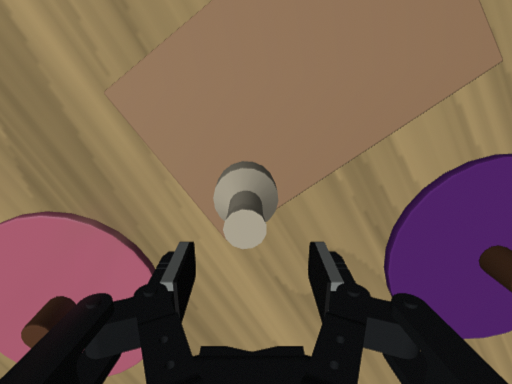

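Two vases stand in the saggar at (225,195) and (235,212), and no others are left on the board but this one. Its neck is at (245,228) in the wrist view. Gripping it.

Emit:
arm_command(rows=[[[60,1,-2,15,0],[60,0,-1.5,22,0],[60,0,0,12,0],[60,0,0,5,0],[60,0,0,0,0],[60,0,0,0,0]]])

```text
clock: 43.22
position: [0.4211, -0.3375, 0.0713]
ee_rot: [0.869, 0.495, 0.002, 0.003]
wrist_force: [-0.4, 0.6, -1.1]
opening: 0.0604
```

Emit:
arm_command(rows=[[[15,0,0,0,0],[15,0,0,0,0],[15,0,0,0,0],[15,0,0,0,0],[15,0,0,0,0],[15,0,0,0,0]]])

```text
clock: 43.98
position: [0.4212, -0.3375, 0.0712]
ee_rot: [0.869, 0.495, 0.002, 0.003]
wrist_force: [0.6, -0.1, 5.0]
opening: 0.0234
```

```bash
python3 -c "
from m import *
to(.4436,.0353,.22)
"
```

```text
pos [ 421.2 -337.5   71.2] xaxis [0.51  0.86  0.001] z [ 0.006 -0.003 -1.   ] tool mm [ 332.3 -169.7 -149.7] F [ 0.6 -0.1  5. ] t 43.98
```

Emit:
arm_command(rows=[[[15,0,0,-5,0],[15,0,0,-20,0],[15,0,0,-35,0],[15,0,0,-40,0],[15,0,0,-35,0],[15,0,0,-15,0],[15,12,-6,0,0],[15,32,-16,0,0],[15,48,-25,0,0],[15,50,-26,0,0],[15,50,-26,0,0],[15,50,-26,0,0],[15,45,-23,0,0],[15,28,-14,0,0],[15,12,-6,0,0],[15,5,-2,0,0],[15,0,0,0,0],[15,0,0,0,0]]])

```text
clock: 46.22
position: [0.4428, 0.0347, 0.2199]
ee_rot: [0.869, 0.494, 0.002, 0.002]
wrist_force: [-0.6, 0.1, -1.7]
opening: 0.0235
```

Emit:
arm_command(rows=[[[15,0,0,0,-6],[15,0,0,0,-10],[15,0,0,0,-10],[15,0,0,0,-10],[15,0,0,0,-10],[15,0,0,0,-9],[15,0,0,0,-5],[15,0,0,0,0],[15,0,0,0,0]]])

```text
clock: 47.35
position: [0.4429, 0.0351, 0.2201]
ee_rot: [0.506, 0.863, 0.001, 0.003]
wrist_force: [0.9, -0.3, -0.9]
opening: 0.0236
```

```bash
python3 -c "
from m import *
to(.4436,.0353,.071)
st()
p,d,i=grab('wrist','w10')
"
```

```text
pos [442.9  35.1 220.1] xaxis [-0.488  0.873 -0.004] z [ 0.005 -0.002 -1.   ] tool mm [4.000e-01 1.000e-01 1.491e+02] F [ 0.9 -0.3 -0.9] t 47.35
{'clock': np.float64(47.35), 'position': array([0.4429, 0.0351, 0.2201]), 'ee_rot': array([5.058e-01, 8.626e-01, 6.000e-04, 2.800e-03]), 'wrist_force': array([ 0.8509, -0.3283, -0.8781]), 'opening': np.float64(0.0236), 'joint_pos': array([-7.8100e-02, -1.7740e-01,  2.0360e+00, -1.5000e-03,  1.2775e+00,
       -5.8780e-01])}
```

View pics/w10.png

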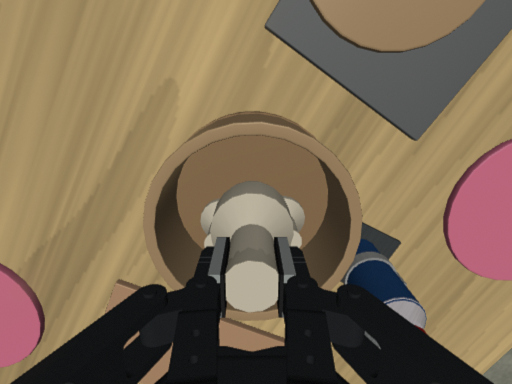

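The third vase is over its slot with the other two clear on either side. Lowering.

Emit:
arm_command(rows=[[[15,0,0,10,0],[15,0,0,22,0],[15,0,0,25,0],[15,0,0,25,0],[15,0,0,22,0],[15,0,0,18,0],[15,0,0,12,0],[15,0,0,6,0],[15,0,0,3,0],[15,0,0,2,0],[15,0,0,1.5,0],[15,0,0,1,0],[15,0,0,0.5,0],[15,0,0,0,0]]])

```text
clock: 49.15
position: [0.4437, 0.0353, 0.0721]
ee_rot: [0.505, 0.863, 0.001, 0.003]
wrist_force: [0.2, 0.0, -0.7]
opening: 0.0235
```

Emit:
arm_command(rows=[[[15,0,0,0.7,0],[15,0,0,0.5,0],[15,0,0,0,0]]])

```text
clock: 49.52
position: [0.4439, 0.0353, 0.0712]
ee_rot: [0.505, 0.863, 0.001, 0.003]
wrist_force: [-0.1, -0.3, 2.2]
opening: 0.0235
```

Emit:
arm_command(rows=[[[28,0,0,0,0],[40,0,0,0,0],[40,0,0,0,0],[40,0,0,-10,0],[40,0,0,-30,0],[40,0,0,-40,0],[40,0,0,-40,0],[60,5,3,-30,0],[60,20,13,0,0],[60,35,23,0,0],[60,40,26,0,0],[60,40,26,0,0],[60,36,24,0,0],[60,25,16,0,0],[60,12,8,10,0],[60,4,2,30,0],[60,0,0,30,0],[60,0,0,0,0],[60,0,0,0,0],[60,0,0,0,0]]])

```text
clock: 52.02
position: [0.461, 0.294, 0.1524]
ee_rot: [0.505, 0.863, 0.002, 0.004]
wrist_force: [-0.1, -1.1, -0.1]
opening: 0.0601
```

```bash
python3 -c "
from m import *
p,d,i=grab('wrist','w11');w=pts(d,i)
c=circ(w,(.461,.293),.05,.065,.09);print(c, circ(w,(.461,.293),.05,.073,.09))
to(c[0][0],c[0][1],.0465)
p,d,i=grab('top','t11');w=pts(d,i)
print(circ(w,(.5036,0),.03,.092,.11),circ(w,(.4436,-.034),.03,.092,.11),circ(w,(.4436,.035),.03,.092,.11),circ(w,(.463,.29),.05,.065,.09))
p,d,i=grab('side','s11');w=pts(d,i)
print(circ(w,(.463,.29),.05,.065,.09))
m=(np.hypot(w[...,0]-.461,w[...,1]-.293)<.12)&(w[...,2]>.025)&(w[...,2]<.05)
print(np.linalg.lstsq(np.c_[w[m][:,:2]-[.461,.293],np.ones(m.sum())],w[m][:,2],rcond=None)[0],m.sum())
"
```

```text
(array([0.4598, 0.2952, 0.0149, 0.4588, 0.2969, 0.0754]), 1102) (array([0.4598, 0.2953, 0.0149, 0.4593, 0.2961, 0.0755]), 999)
pos [460.9 294.  152.3] xaxis [-0.49   0.872 -0.004] z [ 0.008 -0.    -1.   ] tool mm [  2.   -1.1 105.7] F [0.4 0.4 0.6] t 52.08
(array([ 5.043e-01, -3.000e-04,  1.400e-02,  5.043e-01, -8.000e-04,
        1.016e-01]), 51) (array([ 0.4456, -0.0359,  0.0137,  0.4469, -0.0363,  0.1027]), 51) (array([0.4463, 0.0336, 0.0136, 0.4457, 0.0338, 0.1023]), 51) (array([0.4609, 0.2924, 0.0145, 0.4635, 0.2876, 0.0746]), 40)
(array([0.4603, 0.2937, 0.0179, 0.4588, 0.2903, 0.0738]), 38)
[0.00287441 0.00218599 0.03647277] 1098
```

View pics/t11.png

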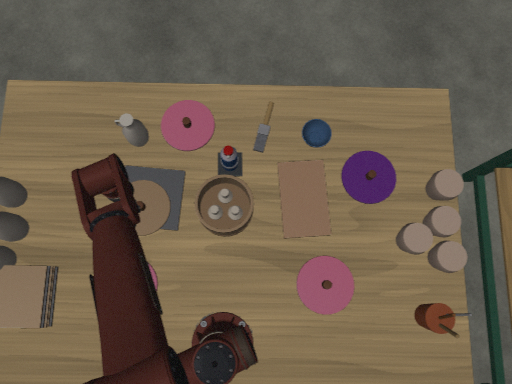

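View pics/w11.png

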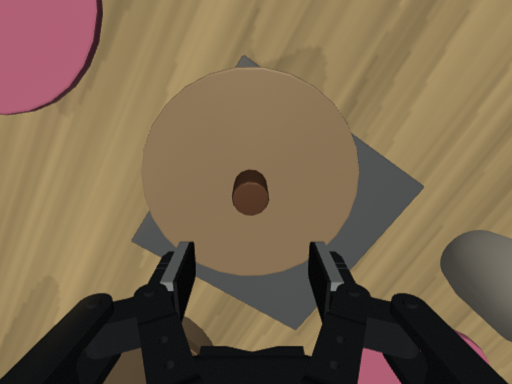

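View pics/s11.png

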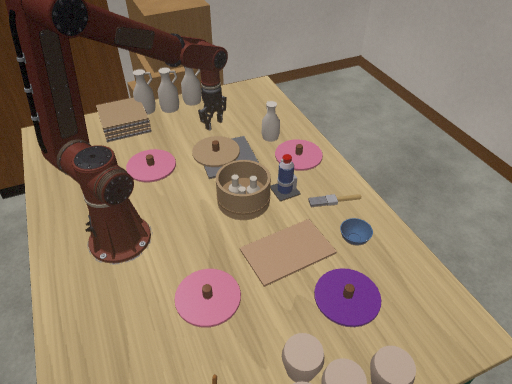

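All three vases stand upright at (225,195), (215,213) and (235,213) in the top view, and the board is empty. The tan cover (the non-pink one) lies flat with its knob at (250,195) in the wrist view, giving (0.460,0.295). Regripping it.

Emit:
arm_command(rows=[[[60,1,-1,12,0],[60,1,0,20,0],[60,0,0,22,0],[60,0,0,20,0],[60,0,0,16,0],[60,0,0,9,0],[60,0,0,5,0],[60,0,0,0,0],[60,0,0,0,0],[20,0,0,0,0],[20,0,0,0,0],[20,0,0,0,0],[20,0,0,0,0],[20,0,0,0,0],[20,0,0,0,0]]])

```text
clock: 54.05
position: [0.4594, 0.2953, 0.0474]
ee_rot: [0.505, 0.863, 0.002, 0.003]
wrist_force: [0.0, 0.3, 5.2]
opening: 0.0288
```

```bash
python3 -c "
from m import *
st();to(.4598,.2952,.0465)
"
```

```text
{'clock': np.float64(54.05), 'position': array([0.4594, 0.2953, 0.0474]), 'ee_rot': array([0.5049, 0.8632, 0.0015, 0.0033]), 'wrist_force': array([0.0237, 0.3094, 5.1637]), 'opening': np.float64(0.0288), 'joint_pos': array([ 0.4449,  0.2815,  1.9215, -0.0047,  0.9324, -0.0645])}
pos [459.4 295.3  47.4] xaxis [-0.49   0.872 -0.004] z [ 0.007 -0.001 -1.   ] tool mm [-0.3  0.3  0.9] F [0.  0.3 5.2] t 54.05
```

Emit:
arm_command(rows=[[[20,0,0,-3,0],[20,0,0,-12,0],[20,0,0,-25,0],[20,0,0,-35,0],[20,0,0,-38,0],[20,0,0,-30,0],[20,0,0,-12,0],[20,-8,-4,0,0],[20,-20,-11,0,0],[20,-30,-16,0,0],[20,-34,-18,0,0],[20,-34,-18,0,0],[20,-34,-18,0,0],[20,-34,-19,0,0],[20,-30,-17,0,0],[20,-20,-11,0,0],[20,-10,-6,0,0],[20,-5,-3,0,0],[20,0,0,0,0],[20,0,0,0,0]]])

```text
clock: 56.55
position: [0.4616, 0.0009, 0.2019]
ee_rot: [0.505, 0.863, 0.001, 0.002]
wrist_force: [1.2, 0.1, -4.0]
opening: 0.0283
```

Emit:
arm_command(rows=[[[20,0,0,0,0],[20,0,0,0,0]]])

```text
clock: 56.8
position: [0.4617, 0.0006, 0.2021]
ee_rot: [0.505, 0.863, 0.001, 0.003]
wrist_force: [-0.1, 0.5, -5.0]
opening: 0.0285
```

```bash
python3 -c "
from m import *
to(.4638,.000,.1454)
p,d,i=grab('side','s12');w=pts(d,i)
p,d,i=grab('wrist','w12')
"
```

```text
pos [461.7   0.6 202.1] xaxis [-0.491  0.871 -0.004] z [ 0.005 -0.002 -1.   ] tool mm [-1.3  1.3 56.7] F [-0.1  0.5 -5. ] t 56.8
```

View pics/s12.png

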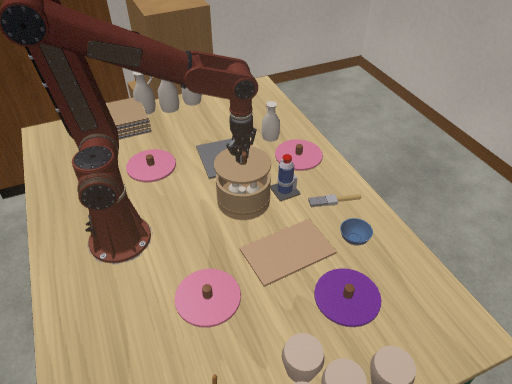

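View pics/w12.png

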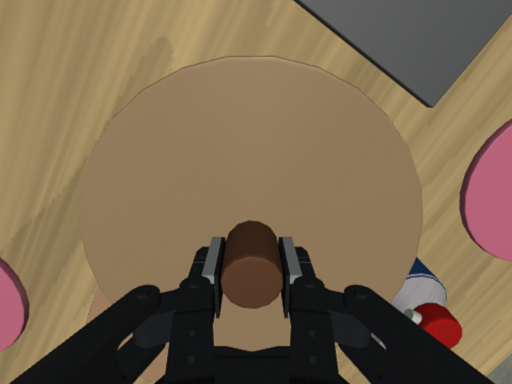

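The cover is level over the saggar (side view (243,165)), with a 2 mm correction needed. Lowering it gently.

Emit:
arm_command(rows=[[[20,-1,1,8,0],[20,0,0,13,0],[20,0,0,13,0],[20,0,0,9,0],[20,0,0,5,0],[20,0,0,3,0],[20,0,0,2,0],[20,0,0,1,0],[20,0,0,0,0],[20,0,0,0,0]]])

```text
clock: 58.15
position: [0.4635, -0.0003, 0.1483]
ee_rot: [0.505, 0.863, 0.001, 0.003]
wrist_force: [0.4, 0.2, -5.3]
opening: 0.0286
```

Emit:
arm_command(rows=[[[20,0,0,1,0],[20,0,0,0,0]]])

```text
clock: 58.4
position: [0.4632, -0.0003, 0.1469]
ee_rot: [0.505, 0.863, 0.001, 0.003]
wrist_force: [-0.1, -0.3, -3.5]
opening: 0.0284
```

Emit:
arm_command(rows=[[[20,0,0,0.7,0],[20,0,0,0,0]]])

```text
clock: 58.65
position: [0.4633, -0.0003, 0.1462]
ee_rot: [0.505, 0.863, 0.001, 0.003]
wrist_force: [-0.3, -1.2, -5.4]
opening: 0.0279
```

Emit:
arm_command(rows=[[[20,0,0,0.6,0],[20,0,0,0,0]]])

```text
clock: 58.9
position: [0.4633, -0.0003, 0.1456]
ee_rot: [0.505, 0.863, 0.001, 0.003]
wrist_force: [0.8, -0.5, -5.2]
opening: 0.0283
```

Emit:
arm_command(rows=[[[20,0,0,0.6,0],[20,0,0,0,0]]])

```text
clock: 59.15
position: [0.4634, -0.0003, 0.1454]
ee_rot: [0.505, 0.863, 0.001, 0.003]
wrist_force: [-2.7, -0.6, -2.4]
opening: 0.0283
```

Emit:
arm_command(rows=[[[20,0,0,0.5,0],[20,0,0,0,0]]])

```text
clock: 59.4
position: [0.4634, -0.0003, 0.1454]
ee_rot: [0.505, 0.863, 0.001, 0.003]
wrist_force: [-5.1, -0.4, 4.6]
opening: 0.0281
```

Seated: contact came at exactly the expected height. Releasing and lifting clear.

Emit:
arm_command(rows=[[[36,0,0,0,0],[45,0,0,0,0],[60,0,0,0,0],[60,0,0,0,0],[60,0,0,-10,0],[60,0,0,-25,0],[60,0,0,-35,0],[60,0,0,-35,0],[60,0,0,-10,0],[0,0,0,0,0],[0,0,0,0,0],[0,0,0,0,0],[0,0,0,0,0],[0,0,0,0,0],[0,0,0,0,0]]])

```text
clock: 61.28
position: [0.4627, -0.0001, 0.2595]
ee_rot: [0.505, 0.863, 0.001, 0.003]
wrist_force: [0.1, 0.5, 0.5]
opening: 0.0001
```

```bash
cat > cov.py <<'E'
from m import *
for n in('wrist','top','side'):
    p,d,i=grab(n,None);w=pts(d,i)
    m=(np.hypot(w[...,0]-.464,w[...,1])<.095)&(w[...,2]>.125)&(w[...,2]<.145)&(np.hypot(w[...,0]-.464,w[...,1])>.03)
    q=w[m]; print(n,'flange plane',np.round(np.linalg.lstsq(np.c_[q[:,:2]-[.464,0],np.ones(len(q))],q[:,2],rcond=None)[0],4) if len(q)>50 else None,len(q),'knob',circ(w,(.464,0),.03,.16,.19),'noz',circ(w,(.629,-.011),.03,.166,.18))
to(.629,-.011,.2)
E
python3 cov.py; python3 -c "
from h import *
p,d,i=grab('wrist','w13');p,d,i=grab('side','s13')"
```

```text
wrist flange plane [-6.000e-04  1.000e-04  1.337e-01] 26172 knob (array([ 4.633e-01, -4.000e-04,  1.500e-02,  4.624e-01,  1.500e-03,
        1.734e-01]), 1052) noz (array([ 0.6305, -0.0102,  0.0172,  0.6288, -0.0092,  0.1694]), 880)
top flange plane [-0.0004  0.0022  0.1341] 1222 knob (array([0.4622, 0.0057, 0.0103, 0.459 , 0.007 , 0.1741]), 16) noz (array([ 0.6349, -0.0124,  0.0154,  0.6359, -0.0108,  0.1705]), 43)
side flange plane [-0.0008  0.0018  0.1347] 1277 knob (array([ 0.4631, -0.0024,  0.0158,  0.4623, -0.007 ,  0.1732]), 61) noz (array([ 0.6306, -0.0138,  0.0189,  0.631 , -0.0144,  0.1702]), 51)
pos [ 4.628e+02 -1.000e-01  2.597e+02] xaxis [-0.49   0.872 -0.004] z [ 0.005 -0.002 -1.   ] tool mm [-90.8 139.3  60.6] F [ 0.  -1.  -0.5] t 61.42
```

View pics/w13.png

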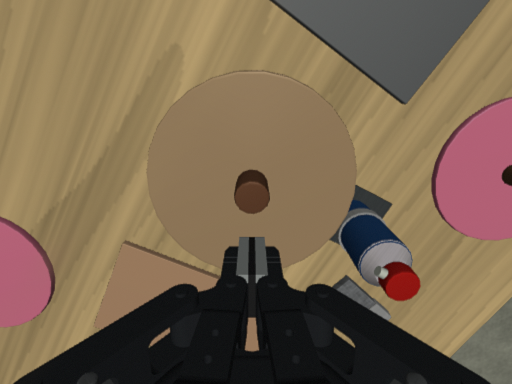

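View pics/s13.png

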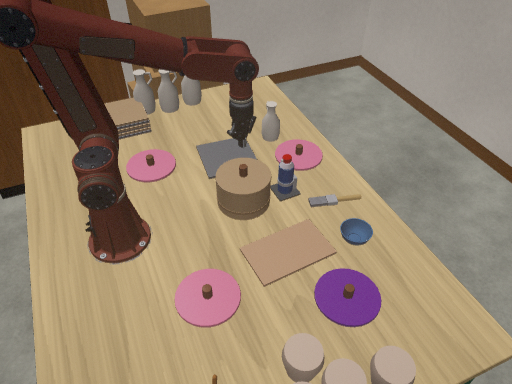

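The cover sits level with its flange top at 134 mm (tilt under 0.15° by the wrist view). The red nozzle is at (401,281) in the wrist view, giving (0.6305,-0.0102). Moving over it with the fingers shut.

Emit:
arm_command(rows=[[[0,-5,8,0,0],[0,-14,22,0,0],[0,-20,30,0,0],[0,-20,31,0,0],[0,-17,27,0,0],[0,-10,15,0,0],[0,-5,8,0,0],[0,0,0,15,0],[0,0,0,25,0],[0,0,0,20,0],[0,0,0,10,0],[0,0,0,0,0],[0,0,0,0,0]]])

```text
clock: 63.15
position: [0.6312, -0.0104, 0.1916]
ee_rot: [0.505, 0.863, 0.001, 0.004]
wrist_force: [0.9, 0.1, 0.1]
opening: -0.0003
```

```bash
python3 -c "
from m import *
to(.6305,-.0103,.170)
p,d,i=grab('wrist','w14')"
```

```text
pos [631.2 -10.4 191.6] xaxis [-0.49   0.872 -0.005] z [ 0.007 -0.002 -1.   ] tool mm [ 0.6 -0.7 21.6] F [0.9 0.1 0.1] t 63.15
```

View pics/w14.png

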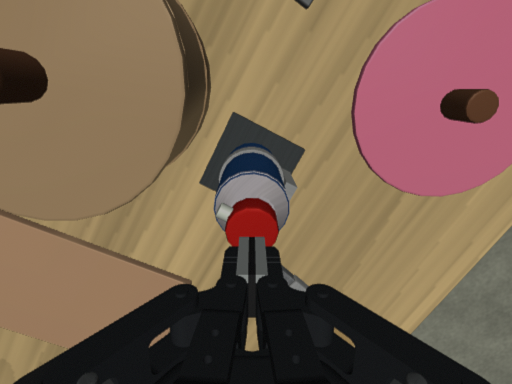

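The shut fingers are centred over the red cap (252,222). Pressing down in small steps.

Emit:
arm_command(rows=[[[0,0,0,8,0],[0,0,0,8,0],[0,0,0,3,0],[0,0,0,2,0],[0,0,0,1,0],[0,0,0,0,0]]])

```text
clock: 63.95
position: [0.6307, -0.0104, 0.1689]
ee_rot: [0.505, 0.863, 0.001, 0.003]
wrist_force: [-1.6, -0.1, 2.9]
opening: 0.0003
```

Emit:
arm_command(rows=[[[0,0,0,2,0],[0,0,0,1.5,0],[0,0,0,1.5,0],[0,0,0,0,0]]])

```text
clock: 64.45
position: [0.6311, -0.0105, 0.164]
ee_rot: [0.505, 0.863, 0.001, 0.003]
wrist_force: [-2.2, -0.6, 5.7]
opening: 0.0002
```

Emit:
arm_command(rows=[[[0,0,0,1,0],[0,0,0,0,0]]])

```text
clock: 64.7
position: [0.6311, -0.0104, 0.1632]
ee_rot: [0.505, 0.863, 0.001, 0.003]
wrist_force: [-1.9, 1.0, 6.3]
opening: -0.0
```

Emit:
arm_command(rows=[[[0,0,0,0.7,0],[0,0,0,0.6,0],[0,0,0,0,0]]])

```text
clock: 65.08
position: [0.6311, -0.0105, 0.163]
ee_rot: [0.505, 0.863, 0.001, 0.003]
wrist_force: [-4.7, 1.1, 9.2]
opening: 0.0002
```

Emit:
arm_command(rows=[[[0,0,0,0.6,0],[0,0,0,0,0]]])

```text
clock: 65.32
position: [0.6311, -0.0105, 0.163]
ee_rot: [0.505, 0.863, 0.001, 0.003]
wrist_force: [-5.8, 0.4, 11.4]
opening: -0.0001
```

The nozzle bottomed out: the TCP stopped at 163.0 mm while the force rose to 11 N. Lifting off and clearing.

Emit:
arm_command(rows=[[[0,0,0,-3,0],[0,0,0,-5,0],[0,0,0,-8,0],[0,0,0,-20,0],[0,0,0,-35,0],[0,0,0,-40,0],[0,20,-10,-20,0],[0,40,-20,0,0],[0,50,-20,0,0],[0,50,-20,0,0],[0,50,-20,0,0],[0,40,0,0,0],[0,20,0,0,0],[0,0,0,0,0],[0,0,0,0,0]]])

```text
clock: 67.2
position: [0.4198, 0.1806, 0.2907]
ee_rot: [0.505, 0.863, 0.001, 0.003]
wrist_force: [0.9, 0.8, 0.4]
opening: -0.0
```

```bash
python3 cov.py; python3 -c "
from h import *
p,d,i=grab('top','t15');p,d,i=grab('side','s15')"
```

```text
wrist flange plane [-0.0004  0.0005  0.1337] 3605 knob (None, 0) noz (None, 0)
top flange plane [-0.0004  0.0004  0.1341] 2287 knob (array([ 0.4647, -0.0023,  0.0149,  0.4633, -0.0025,  0.1733]), 70) noz (array([ 0.6285, -0.0125,  0.02  ,  0.6325, -0.0112,  0.17  ]), 71)
side flange plane [-0.0011 -0.0005  0.1348] 1276 knob (array([ 0.4641, -0.0036,  0.0161,  0.4626, -0.0082,  0.1725]), 62) noz (array([ 0.6301, -0.0122,  0.0194,  0.6299, -0.0142,  0.1697]), 49)
pos [419.8 180.2 290.3] xaxis [-0.489  0.872 -0.004] z [ 0.005 -0.002 -1.   ] tool mm [-268.7   88.6   91.8] F [ 0.6  0.  -0.3] t 67.35
```

View pics/t15.png

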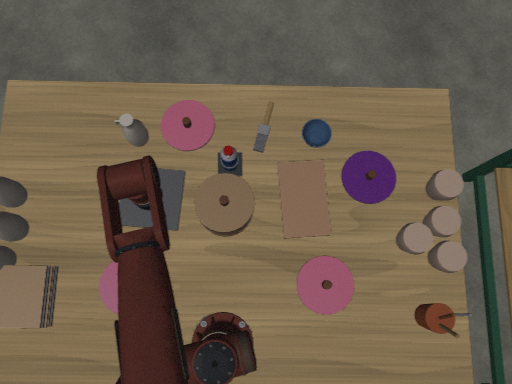

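View pics/s15.png

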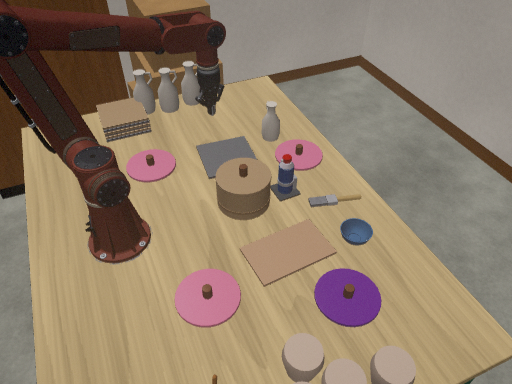

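The cover is level on the saggar (224,203), the nozzle is back at 170 mm (229,151), and the board is empty. The bottle, brush and bowl haven't moved, and the robot is clear. Handing in.

```bash
python3 -c "
from rig import robot
print(robot.finish_job())"
```

```text
the job is handed in; nothing more can be done
None
```

The saggar is ready: the job was done in the order asked and handed in at about 67 s.

- **Cover off:** I laid it flat on the batt. It was later knocked about 4–5 cm while the arm was elsewhere, but stayed flat on the batt, so I found it again before gripping it.
- **Vases:** three were on the board at the start, and all three stood upright in the saggar in the last picture before the cover went back.
- **Cover back:** it sits level, with its flange top at 134 mm as it should be when seated.
- **Nozzle:** I pressed it after the cover was on. It stopped at 163.0 mm, which is its full 7 mm of travel, with the force reaching about 11 N. It then sprang back to 170 mm.
- **Bystanders:** the bottle, brush and bowl look unmoved in the last pictures.

**Joint 6:** a turn I commanded at the second vase drove it to its stop and left the tool tilted about 4°. I removed the tilt by pressing against the opposite stop. The readings peaked at 2.581 rad against a stated limit of 2.58, which is within about 0.001 rad, so I can't tell whether that counts as passing the range. The other checks agreed with each other.

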